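# Bring the tote of amplifier modules into the bay and hold the orange one in the tester

## Robot

A 6-joint arm with a two-finger parallel gripper is mounted at the origin on the work surface. World frame = base frame: x ahead of the robot, y to its left, z up, the work surface at z = 0. Lengths are in mm, angles in degrees, forces in N, time in s.
With the tool pointing down it reaches from about 300 to 850 mm from the base axis. Payload 4.2 kg.
Tool frame: the origin (TCP) lies at the very end of the fingers, on their centre line; the grasp point (between the pads) lies 19 mm behind it; x points along the fingers, z is the direction in which the jaws open and shut, and the axes are right-handed (so a half turn about x gives the same grasp; the last joint's range is limited). The gripper opens to 91 mm and grips with 3 to 60 N. Pads are 32 mm wide; open, the fingers measure 118 mm over their backs; the gripper's body (76 mm by 178 mm) begins 60 mm behind the grasp point.
Start: joints at [67.609, 18.312, 89.639, -0, 72.044, -1.146], TCP at [208.361, 535.937, 213.976] pointing down, gripper open.
Joint ranges: [-177.97, 177.97], [-48.28, 115.42], [12.27, 149.76], [-77.06, 257.06], [2.81, 150.46], [-146.56, 146.56]. Speed limits (degrees/s): [147.25, 147.25, 180, 180, 180, 180].

## Interface

Orientations are given as [roll, pitch, yaw] about the fixed x, y, z axes, in that order (R = Rz(yaw) Ry(pitch) Rx(roll)).
In Python, from workcell import state, grab_frame, camera_info, env, search_frame, place_of gives the robot as it stands.
- The arm moves only by the tool drive_tool, never from a script. Its argument "plan" is a list of rows, each a list of 7 numbers: the turn, a rotation vector about the world's x, y, z in degrees, then the shift along the world's x, y, z in mm, then the finger opening in mm, from 0 to 91.2. In form: [[wx, wy, wz, dx, dy, dz, jaw], ...]. A call has 1 to 10 rows; each row is the pose to reach, as a shift and turn from the pose measured when the call began; what a row does not reach only later rows make up. A row lasts 1/8 s, in which the tool goes at most 62.5 mm and 10.7 degrees, less where a joint would pass 70% of its speed; a pose out of reach is approached as far as the arm can. A call with a gripper value outside its range is refused whole. The fingers move at their own pace and stop on an object; "grip_force" is the grip in N (left out, the last holds). Time passes only in rows, so rows that repeat a pose let the fingers close. It gives the time, the measured TCP pose, the force and the opening at its end, in the units of the state.
- state(): the state, without advancing time (a new reading comes with each control period).
- grab_frame(name): name is "side" or "top"; returns the picture (400x640x3 uint8, red, green, blue); there is no depth.
- camera_info(name): a dict with "intrinsics" (3x3 intrinsics, pixels), "origin" and "orientation" of the camera in the world. Camera axes: x right, y down, z forward; pixel columns grow to the right and rows downward; lengths in mm; the calibration is good to about 2 mm. A picture is of the moment at which its call begins. camera_info takes no time and is no camera call.
- env.job_done(): hands the job in, once; it reports no verdict.
Trained networks look in the newest picture that a camera, given by its name, has taken for a name from the list of things; names that differ only in an ending like _2 or _b are one class to them, and where a whole thing is asked for, a point or a joint stands for the part that bears it (a point fixed in the world has none). Each returns a list of dicts, best first, with "p" (0 to 1); they miss things now and then, are a little off and sometimes report something else, mostly with a low value. They report only what shows in the picture. A call takes as long as a camera call. They do not tell look-alikes from the thing itself.
- search_frame(camera, label): "rect" ([left, top, right, bottom] as shares, 0 to 1, of the picture: columns of its width, rows of its height, round what is visible of it).
- place_of(camera, label): "location" ([column, row] as shares, 0 to 1, of the picture: columns of its width, rows of its height: a listed point, or the origin of a listed thing).
The state is a dict: "time_s": time; "qpos": joint angles; "qvel": joint speeds; "effort": joint torques, N m; "ee_pos": TCP position; "ee_rot": TCP orientation; "force": force on the tool from outside, world axes, zero at the start; "torque": the same for the moment, N m; "gripper_width": finger opening in mm.
Only numpy, scipy, OpenCV 4.12 (cv2) and the standard library are available. Lean on these libraries where they do the work, as an engineer would, in place of code of your own. Each camera call takes 0.05 s, during which the arm holds its last target. There are 200 camera calls.

## Task

Push the tote of amplifier modules along the roller track, without lifting it off the wheels, until it sits against the end stop of the station bay. Then take the orange-capped module out of the tote, lower it upright, contact edge down, through the slot in the tester's yellow guard and press it down until the sprung contacts below are pushed more than half way down; the job finishes with you still gripping the module and holding it pressed there. Leave the other two modules in the tote, the tote in the bay, and everything else on the bench where it is.

Things in the scene. Friction and masses are not known exactly. Their poses are not given: they have to be found in the camera images.
- tote: blue-grey open tote 140 mm long (own x, along the track), 220 wide (own y), 60 high, about 0.4 kg empty, no handle. Origin: centre of its underside, 45 mm above the bench on the wheels; rolls very easily. Black insert with three pockets 62 x 16 mm at own y = -60, 0, +60 mm, long side along x; a module stands in each, 40 mm deep, its underside 8 mm and its top 118 mm above the tote's underside.
- bay (a point): bay at the far end of the roller track: where the tote's origin is when the tote is home against the black rubber bumper of the end stop (45 mm above the bench). Own x points along the track towards the stop (the pushing direction, roughly away from the robot), z up.
- track: roller track, fixed and level, on the robot's left or right (tester on the other side). Origin on the bench under the bay point, x along the track to the stop. Free wheels between rails 232 mm apart, 60 mm high, from x = -250 mm (open near end) to the stop; from x = -80 mm yellow cheeks 90 mm high with a flared mouth narrow it to 227 mm. Stop 90 mm high, a sensor on it 116 mm.
- module_orange: plug-in amplifier module with orange cap: upright aluminium box 60 mm wide (own x), 14 thick (own y), 110 tall (own z), about 120 g. The top 12 mm is the orange cap; the lowest 6 mm is a narrower contact edge, 44 x 8 mm. Origin: centre of its underside. It starts in any one of the tote's three pockets.
- module_blue: plug-in amplifier module with blue cap: upright aluminium box 60 mm wide (own x), 14 thick (own y), 110 tall (own z), about 120 g. The top 12 mm is the blue cap; the lowest 6 mm is a narrower contact edge, 44 x 8 mm. Origin: centre of its underside. It starts in any one of the tote's three pockets.
- module_white: plug-in amplifier module with white cap: upright aluminium box 60 mm wide (own x), 14 thick (own y), 110 tall (own z), about 120 g. The top 12 mm is the white cap; the lowest 6 mm is a narrower contact edge, 44 x 8 mm. Origin: centre of its underside. It starts in any one of the tote's three pockets.
- slot (a point): centre of the slot's mouth in the top of the tester's yellow guard, 115 mm above the bench, z up. The slot goes straight down, 62 mm long along own x and 16 mm wide along own y (2 mm more than the module each way), 3 mm bevel around the mouth. Guard plate 120 x 80 x 10 mm on a clear hood; the tester's olive box below is 200 x 170 mm, 55 mm high.
- contacts (a joint): how far the sprung contact block under the slot is pushed down, m: 0 at rest (its flat top then lies 46 mm below the slot's mouth), up to 0.010 at the bottom. The spring takes about 4 N to start and about 10 N at the bottom, more than the module's weight, so it lifts the module back up if it is let go.
- screwdriver: screwdriver, 190 mm long with an amber handle, lying in the middle of the bench (a bystander)
- fitting: small white plastic pipe fitting, 40 mm, lying in the middle of the bench (a bystander)
- bin_a: small green open bin of screws, 100 x 85 x 45 mm, in the middle towards the far edge (a bystander)
- bin_b: another such green bin of screws, far left (a bystander)
- baffle: white fixture 210 x 160 x 18 mm with a black loudspeaker plate on it, far right (a bystander)
Things that resemble listed ones, but are neither listed nor needed, are in the scene too. Leave any pink look-alike of the module_orange alone.

How it is judged:
By the outcome, as a careful person would: the job done as asked, in the order asked, and still so for the second after the job is handed in, while the arm keeps its last pose, push and grip.
It also fails if it takes over 61 s, if anything falls off the work surface, if the arm or the gripper's body presses on something with over 40 N, if the wrist force passes 120 N, or if a joint passes its speed limit or range.

## Working session

There is one attempt and no reset: what is moved stays moved. The work goes in short steps, Python scripts to look and compute and a tool call to move; the robot and the scene stay as the last step left them, time stands still between calls to the robot, and variables do not carry over. Pictures are saved under pics/ and viewed, about 8 in all and at most 12, crops included, and the job is handed in when it is done.

Besides the shell and the picture viewer there is one more tool, called after "Call:" by a JSON object that holds its "api" and its "payload", one argument or row to a line. drive_tool: Moves the arm, as the interface text tells. Its arguments: {"type":"object","properties":{"plan":{"type":"array"},"grip_force":{"type":"number"}},"required":["plan"]}

```bash
mkdir -p pics; cat > h.py <<'E'
import numpy as np, cv2, json
from workcell import state, grab_frame, camera_info, env, search_frame, place_of
def snap(c,fn=None):
    im=grab_frame(c)
    if fn: cv2.imwrite('pics/'+fn,im[:,:,::-1])
    return im
def cam(c):
    i=camera_info(c); return np.array(i['intrinsics']),np.array(i['origin']),i['orientation']
E
python3 - <<'E'
from h import *
print(state())
for c in ('side','top'):
    print(camera_info(c)); snap(c,c+'0.png')
    for n in ['tote','bay','module_orange','slot','track']:
        print(c,n,[(np.round(d['location'],4).tolist(),round(d['p'],2)) for d in place_of(c,n)][:3],[(np.round(d['rect'],3).tolist(),round(d['p'],2)) for d in search_frame(c,n)][:3] if n in('tote','module_orange') else '')
E
```

```text
{'time_s': 0.0, 'qpos': array([ 6.76095689e+01,  1.83522049e+01,  8.97038502e+01, -2.16692898e-03,
        7.20440753e+01, -1.14717539e+00]), 'qvel': array([-0.10918991, -0.0110323 , -0.01536378,  0.05663005,  0.02741847,
        0.03398944]), 'effort': array([-1.62326472e-05, -4.12458229e+01, -2.31975871e+01,  7.28527992e-02,
        4.57566103e-02, -1.32653604e-04]), 'ee_pos': array([208.17614573, 535.47138725, 213.13194559]), 'ee_rot': array([-179.96846095,   89.89984847, -111.21104682]), 'force': array([-0.00065589,  0.47796297,  0.35751836]), 'torque': array([-0.01636474, -0.02403408,  0.00080336]), 'gripper_width': 90.99775844790334}
{'intrinsics': array([[519.93514757,   0.        , 314.08221133],
       [  0.        , 519.93514757, 199.01682315],
       [  0.        ,   0.        ,   1.        ]]), 'origin': array([ -128.69159802, -1126.44319808,   904.7778506 ]), 'orientation': array([-122.33452304,   -0.26898864,  -29.94489948])}
side tote [([0.5594, 0.6603], 0.76)] [([0.488, 0.543, 0.641, 0.744], 0.89)]
side bay [([0.602, 0.6328], 0.76)] 
side module_orange [([0.7275, 0.70
[... 237 characters left out ...]
] 
side track [] 
{'intrinsics': array([[453.16787999,   0.        , 314.78579038],
       [  0.        , 453.16787999, 204.4960736 ],
       [  0.        ,   0.        ,   1.        ]]), 'origin': array([ 310.99491512,  -52.99992585, 1543.14679351]), 'orientation': array([-172.16453931,   -0.36146906,  -90.8342432 ])}
top tote [([0.5619, 0.5282], 0.74), ([0.5848, 0.519], 0.69)] [([0.534, 0.457, 0.648, 0.588], 0.83)]
top bay [([0.5914, 0.462], 0.64)] 
top module_orange [([0.5619, 0.5248], 0.68), ([0.6202, 0.7067], 0.65), ([0.6573, 0.3638], 0.52)] [([0.56, 0.486, 0.573, 0.544], 0.63), ([0.652, 0.324, 0.681, 0.369], 0.5)]
top slot [([0.3242, 0.4817], 0.93)] 
top track [([0.5856, 0.466], 0.73)]
```

View pics/side0.png

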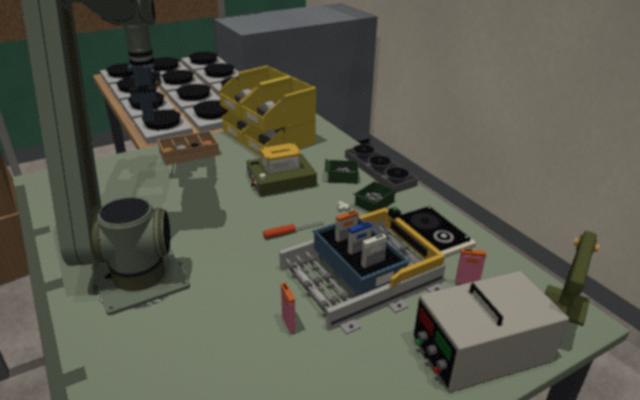

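View pics/top0.png

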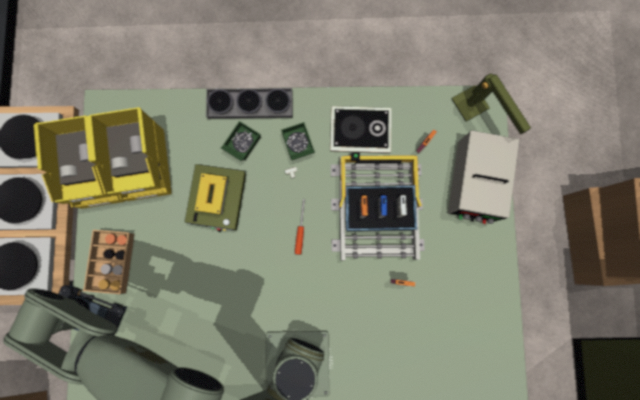

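Candidates for the orange module, side view: orange cap at (346,217) in the tote; pink look-alikes standing on the bench at (288,306) and (471,265). In the top view they are at (364,206), and (402,282), (427,140). By the description it is the one in the left tote pocket. I'll check it in close crops.

```bash
cat >> h.py <<'E'
from scipy.spatial.transform import Rotation as R
def ray(c,uv):
    K,o,r=cam(c); d=R.from_euler('xyz',r,degrees=True).apply(np.linalg.solve(K,[uv[0],uv[1],1])); return o,d
def atz(c,uv,z):
    o,d=ray(c,uv); return o+d*(z-o[2])/d[2]
def proj(c,P):
    K,o,r=cam(c); q=R.from_euler('xyz',r,degrees=True).inv().apply(np.atleast_2d(P)-o)@K.T; return q[:,:2]/q[:,2:]
def tri(a,b):
    (o1,d1),(o2,d2)=ray('side',a),ray('top',b); A=np.c_[d1,-d2]; s=np.linalg.lstsq(A,o2-o1,rcond=None)[0]
    p,q=o1+s[0]*d1,o2+s[1]*d2; return (p+q)/2,np.linalg.norm(p-q)
E
python3 - <<'E'
from h import *
S=np.array([640,400])
print('slot',tri([281.2,151.3],[207.5,192.7]),atz('top',[207.5,192.7],115),atz('side',[281.2,151.3],115))
print('bay',tri([385.3,253.1],[378.5,184.8]),atz('top',[378.5,184.8],45),atz('side',[385.3,253.1],45))
print('tote',atz('top',np.array([.5848,.519])*S,45),atz('side',np.array([.5594,.6603])*S,45))
print('orange',atz('top',np.array([.5619,.5248])*S,53),atz('side',np.array([.5409,.625])*S,53))
a=cv2.imread('pics/top0.png')
x=cv2.resize(a[145:265,325:435],None,fx=5,fy=5,interpolation=2)
cv2.imwrite('pics/t1.png',x)
y=cv2.resize(a[155:240,180:250],None,fx=5,fy=5,interpolation=2)
b=cv2.imread('pics/side0.png')
z=cv2.resize(b[135:200,240:325],None,fx=5,fy=5,interpolation=2)
c=np.zeros((425,790,3),np.uint8);c[:,:350]=y;c[:325,360:785]=z
cv2.imwrite('pics/t2.png',c)
E
```

```text
slot (array([553.8461364 , 277.15904532, 107.55909111]), np.float64(5.623921319513018)) [550.01643333 276.56276107 115.        ] [550.14612535 263.19163364 115.        ]
bay (array([ 580.72550032, -280.29232503,   47.70885599]), np.float64(0.7645866710403713)) [ 580.8742329  -280.50641243   45.        ] [ 583.36409627 -277.71729116   45.        ]
tote [ 503.83333722 -263.7797012    45.        ] [ 494.61230718 -279.85561842   45.        ]
orange [ 495.71619008 -213.76634604   53.        ] [ 494.30710965 -223.58822489   53.        ]
```

View pics/t1.png

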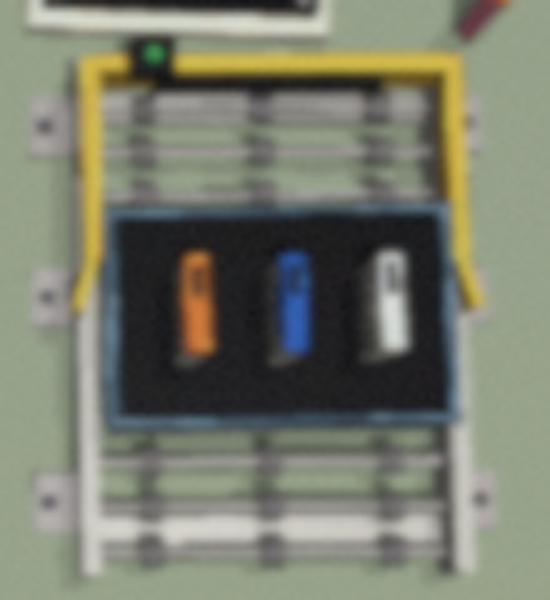

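View pics/t2.png

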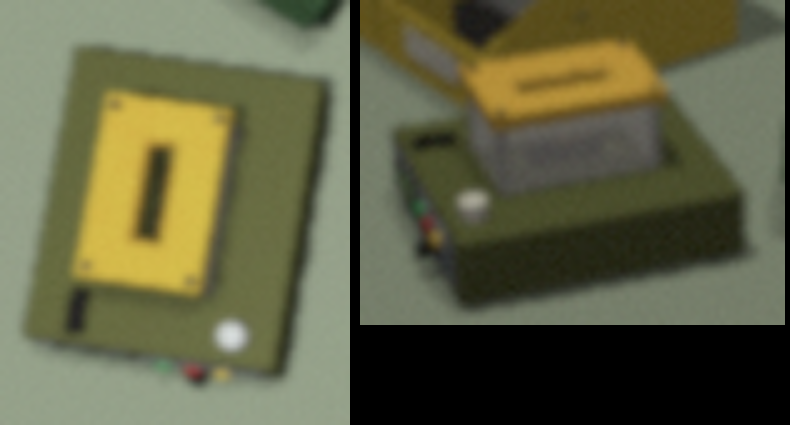

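The top crop t1 shows the tote with the caps left to right orange (200,303), blue (293,303) and white (392,303), so orange sits in the left pocket (+y side). The tote rim corners are about (112,208), (448,206), (458,418) and (108,422). The stop is at the top, row 75, with its green-LED sensor at (153,55). t2 shows the yellow guard with the slot at (152,193), tilted a few degrees.

```bash
python3 - <<'E'
from h import *
from scipy.optimize import least_squares
f=lambda p,o:(np.array(p)+.5)/5-.5+o
T=np.array([325,145]);G=np.array([180,155])
for n,z,pts in [('tote rim',105,[(112,208),(448,206),(458,418),(108,422)]),('yellow outer',90,[(80,57),(463,55)]),('stop front',75,[(105,92),(440,90)]),('rail in end',60,[(100,572),(456,570)]),('rail outer',60,[(78,575),(475,572)]),('caps',163,[(200,303),(293,303),(392,303)])]:
    print(n,*[np.round(atz('top',f(p,T),z)[:2],1) for p in pts])
a=cv2.imread('pics/top0.png');h=cv2.cvtColor(a,cv2.COLOR_BGR2HSV)
m=cv2.inRange(h,(20,120,120),(32,255,255));m[:, :185]=0;m[:,250:]=0;m[:155]=0;m[240:]=0
m=cv2.morphologyEx(m,cv2.MORPH_CLOSE,np.ones((9,9)))
n,l,st,_=cv2.connectedComponentsWithStats(m);k=1+st[1:,4].argmax()
c=max(cv2.findContours((l==k).astype(np.uint8),0,1)[0],key=cv2.contourArea)
r=cv2.minAreaRect(c);b=cv2.boxPoints(r);print(r)
w=np.array([atz('top',p,115)[:2] for p in b]);print(w.round(1),w.mean(0))
e=np.roll(w,-1,0)-w;print(np.linalg.norm(e,axis=1),np.degrees(np.arctan2(e[:,1],e[:,0])))
for p in [(152,193),(158,145),(146,241)]: print('slot top',atz('top',f(p,G),115)[:2])
for p in [(562,79),(516,86),(608,72)]: print('slot side',atz('side',f((p[0]-360,p[1]),np.array([240,135])),115)[:2])
for p in [(466,70),(498,113),(666,85),(627,40)]: print('plate side',atz('side',f((p[0]-360,p[1]),np.array([240,135])),115)[:2])
E
```

```text
tote rim [ 566.8 -169.6] [ 565.2 -386.6] [ 428.1 -386.8] [ 428.7 -163.7]
yellow outer [ 670.5 -152.3] [ 668.6 -404.4]
stop front [ 650.3 -169.3] [ 648.7 -391.7]
rail in end [ 334.8 -159.7] [ 332.7 -391.5]
rail outer [ 333.  -145.3] [ 331.2 -403.8]
caps [ 496.5 -217.6] [ 495.7 -274.9] [ 494.9 -335.9]
((209.74325561523438, 193.04055786132812), (27.12583351135254, 39.291358947753906), 9.462321281433105)
[[494.4 321. ]
 [619.5 303.1]
 [603.8 217.2]
 [479.  236.1]] [549.1946806  269.37016238]
[126.3410392   87.32904845 126.18255336  86.29323236] [  -8.16055017 -100.36420672  171.37156586   79.71742919]
slot top [548.29375215 268.57815016]
slot top [579.33768189 265.27364605]
slot top [517.4316928  271.86329489]
slot side [549.63388894 271.00370841]
slot side [518.51365858 276.87140872]
slot side [581.07755155 265.07502515]
plate side [499.60389609 314.39950946]
plate side [491.55033931 248.09386918]
plate side [605.75987633 229.33242652]
plate side [614.84191069 301.53193258]
```

Call:
{"api": "drive_tool", "payload": {
  "plan": [
    [0, 0, 10, 120, -165, 0, 91],
    [0, 0, 20.7, 242, -335, 0, 91],
    [0, 0, 20.7, 242, -335, 0, 91],
    [0, 0, 20.7, 242, -335, 0, 91],
    [0, 0, 20.7, 242, -335, 0, 91],
    [0, 0, 20.7, 242, -335, 0, 91],
    [0, 0, 20.7, 242, -335, 0, 91],
    [0, 0, 20.7, 185, -812, 0, 91],
    [0, 0, 20.7, 185, -812, 0, 91],
    [0, 0, 20.7, 185, -812, 0, 91]
  ]
}}

```text
time_s: 2.05
ee_pos: [427.9, 12.9, 214.2]
ee_rot: [-90.7, 89.9, -1.2]
force: [0.6, -0.6, -0.5]
gripper_width: 90.9
```

Call:
{"api": "drive_tool", "payload": {
  "plan": [
    [0, 0, 0, 0, -60, 0, 91]
  ]
}}

```text
time_s: 2.17
ee_pos: [427.3, -48.8, 214.5]
ee_rot: [-91.8, 89.9, -2.3]
force: [1.2, 0.1, -0.8]
gripper_width: 90.8
```

Call:
{"api": "drive_tool", "payload": {
  "plan": [
    [0, 0, 0, -34, -228, 0, 91],
    [0, 0, 0, -34, -228, 0, 91],
    [0, 0, 0, -34, -228, 0, 91],
    [0, 0, 0, -34, -228, 0, 91],
    [0, 0, 0, -34, -228, 0, 91],
    [0, 0, 0, -34, -228, -50, 91],
    [0, 0, 0, -34, -228, -90, 91]
  ]
}}

```text
time_s: 3.05
ee_pos: [393.2, -275.8, 123.5]
ee_rot: [-83.3, 89.9, 6.2]
force: [1.0, -0.3, -0.9]
gripper_width: 90.7
```

```bash
python3 - <<'E'
from h import *
s=state();print(s['ee_pos'],s['ee_rot'],s['force'],s['qpos'])
a=snap('top');b=snap('side')
x=cv2.resize(a[145:265,325:435],None,fx=3.5,fy=3.5,interpolation=2)
y=cv2.resize(b[180:300,270:380+0],None,fx=3.5,fy=3.5,interpolation=2)
cv2.imwrite('pics/v5.png',np.hstack([x,y])[:,:,::-1])
E
```

```text
[ 393.19626283 -275.80919873  123.51920822] [-83.34289437  89.86031097   6.17910809] [ 0.9620693  -0.29797107 -0.85174795] [-3.64861131e+01  1.44779715e+01  1.09530893e+02  1.14341913e-01
  5.58884716e+01 -1.26072154e+02]
```

View pics/v5.png

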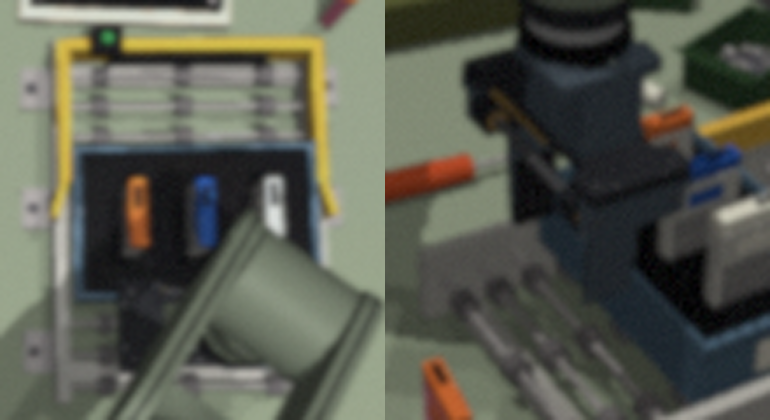

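The fingers are behind the tote's near wall with the body clear of the modules. Now I lower and start pushing.

Call:
{"api": "drive_tool", "payload": {
  "plan": [
    [0, 0, 0, 0, -1, -40, 91],
    [0, 0, 0, 0, -1, -61, 91],
    [0, 0, 0, 5, -1, -61, 91],
    [0, 0, 0, 10, -1, -61, 91],
    [0, 0, 0, 15, -1, -61, 91],
    [0, 0, 0, 20, -1, -61, 91],
    [0, 0, 0, 25, -1, -61, 91],
    [0, 0, 0, 30, -1, -61, 91],
    [0, 0, 0, 35, -1, -61, 91],
    [0, 0, 0, 40, -1, -61, 91]
  ]
}}

```text
time_s: 4.4
ee_pos: [431.0, -274.9, 60.1]
ee_rot: [43.5, 89.5, 133.1]
force: [-1.6, -0.3, 1.2]
gripper_width: 91.0
```

Call:
{"api": "drive_tool", "payload": {
  "plan": [
    [0, 0, 0, 5, 0, 0, 91],
    [0, 0, 0, 10, 0, 0, 91],
    [0, 0, 0, 15, 0, 0, 91],
    [0, 0, 0, 20, 0, 0, 91],
    [0, 0, 0, 25, 0, 0, 91],
    [0, 0, 0, 30, 0, 0, 91],
    [0, 0, 0, 35, 0, 0, 91],
    [0, 0, 0, 39, 0, 0, 91],
    [0, 0, 0, 42, 0, 0, 91],
    [0, 0, 0, 45, 0, 0, 91]
  ]
}}

```text
time_s: 5.65
ee_pos: [476.1, -274.9, 60.1]
ee_rot: [43.8, 89.5, 133.4]
force: [-0.5, -0.5, -0.7]
gripper_width: 90.9
```

```bash
python3 - <<'E'
from h import *
s=state();print(s['ee_pos'],s['ee_rot'],s['force'])
a=snap('top');b=snap('side')
print(place_of('side','tote'),place_of('side','bay'))
x=cv2.resize(a[145:265,325:435],None,fx=3.5,fy=3.5,interpolation=2)
y=cv2.resize(b[180:300,330:440],None,fx=3.5,fy=3.5,interpolation=2)
cv2.imwrite('pics/v6.png',np.hstack([x,y])[:,:,::-1])
E
```

```text
[ 476.11984245 -274.86863276   60.06417522] [ 43.8275082   89.53059852 133.376515  ] [-0.5283126  -0.49783296 -0.69019903]
[{'location': [0.5891, 0.6355], 'p': 0.87}] []
```

View pics/v6.png

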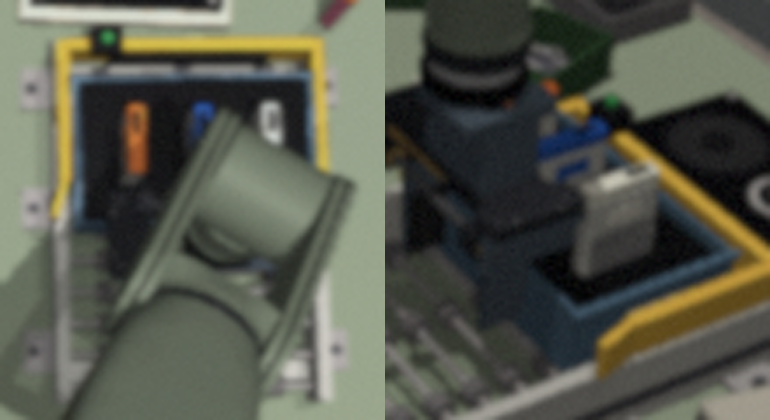

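The tote is between the cheeks, with a gap of about 9 mm left to the bumper (rows 65–75 of the left panel). I'll push the rest gently.

Call:
{"api": "drive_tool", "payload": {
  "plan": [
    [0, 0, 0, 2, 0, 0, 91],
    [0, 0, 0, 4, 0, 0, 91],
    [0, 0, 0, 6, 0, 0, 91],
    [0, 0, 0, 8, 0, 0, 91],
    [0, 0, 0, 10, 0, 0, 91],
    [0, 0, 0, 12, 0, 0, 91]
  ]
}}

```text
time_s: 6.6
ee_pos: [488.3, -274.8, 60.1]
ee_rot: [40.8, 89.5, 130.3]
force: [-0.9, -0.2, -0.1]
gripper_width: 90.6
```

Call:
{"api": "drive_tool", "payload": {
  "plan": [
    [0, 0, 0, 1.5, 0, 0, 91],
    [0, 0, 0, 3, 0, 0, 91],
    [0, 0, 0, 4.5, 0, 0, 91]
  ]
}}

```text
time_s: 6.98
ee_pos: [492.9, -274.8, 60.1]
ee_rot: [40.8, 89.5, 130.3]
force: [-0.8, 0.5, -0.2]
gripper_width: 90.9
```

Call:
{"api": "drive_tool", "payload": {
  "plan": [
    [0, 0, 0, 1.5, 0, 0, 91],
    [0, 0, 0, 3, 0, 0, 91],
    [0, 0, 0, 4, 0, 0, 91]
  ]
}}

```text
time_s: 7.35
ee_pos: [495.5, -274.1, 60.0]
ee_rot: [48.7, 89.3, 138.3]
force: [-6.0, 1.5, 3.7]
gripper_width: 91.2
```

```bash
python3 - <<'E'
from h import *
s=state();print(s['ee_pos'],s['force'])
a=snap('top','top6.png')
x=cv2.resize(a[148:218,335:425],None,fx=8,fy=8,interpolation=2)
cv2.imwrite('pics/v7.png',x[:,:,::-1])
E
```

```text
[ 495.46507697 -274.10903221   60.0071337 ] [-5.97300329  1.53136404  3.73275803]
```

View pics/v7.png

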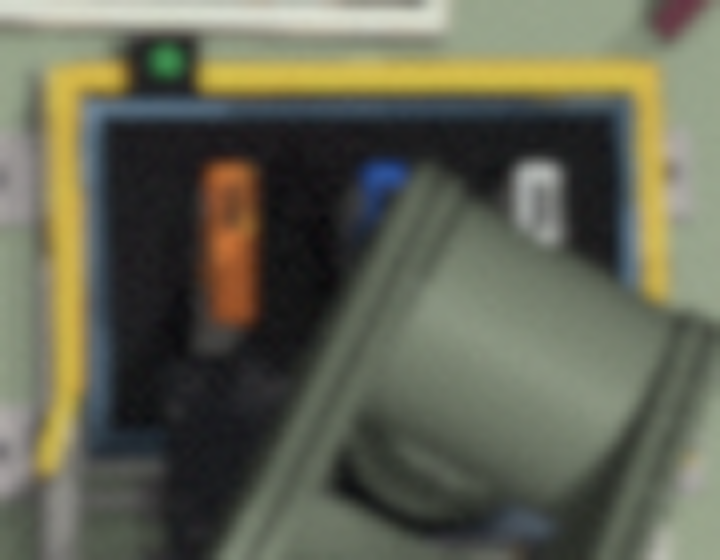

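Contact builds to 6 N at TCP x≈495.5, which puts the tote at x≈581.5, matching the predicted bay. In the picture the rim sits tight against the stop. I'll let it settle, back off slowly and rise.

Call:
{"api": "drive_tool", "payload": {
  "plan": [
    [0, 0, 0, 0, 0, 0, 91],
    [0, 0, 0, -0.5, 0, 0, 91],
    [0, 0, 0, -1, 0, 0, 91],
    [0, 0, 0, -1.5, 0, 0, 91],
    [0, 0, 0, -2, 0, 0, 91],
    [0, 0, 0, -4, 0, 0, 91],
    [0, 0, 0, -15, 0, 0, 91],
    [0, 0, 0, -40, 0, 0, 91],
    [0, 0, 0, -45, 0, 60, 91],
    [0, 0, 0, -45, 0, 120, 40]
  ]
}}

```text
time_s: 8.65
ee_pos: [448.7, -273.7, 180.8]
ee_rot: [50.7, 89.2, 140.3]
force: [1.4, -0.9, 0.2]
gripper_width: 83.8
```

Call:
{"api": "drive_tool", "payload": {
  "plan": [
    [0, 0, 0, 0, 0, 50, 40],
    [0, 0, 0, 0, 0, 70, 40],
    [0, 0, 0, -60, 60, 70, 40],
    [0, 0, 0, -100, 120, 70, 40],
    [0, 0, 0, -130, 180, 70, 40],
    [0, 0, 0, -130, 230, 70, 40]
  ]
}}

```text
time_s: 9.4
ee_pos: [320.7, -62.7, 250.6]
ee_rot: [49.1, 89.2, 138.5]
force: [0.7, 0.4, 0.4]
gripper_width: 40.2
```

```bash
python3 - <<'E'
from h import *
s=state();print(s['ee_pos'],s['ee_rot'],s['gripper_width'],s['qpos'])
a=snap('top','top7.png');b=snap('side','side7.png')
S=np.array([640,400])
for c in('top','side'):
    for n in('tote','module_orange'):
        print(c,n,[np.round(atz(c,d['location']*S,45 if n=='tote' else 53),1) for d in place_of(c,n)])
x=cv2.resize(a[148:218,335:425],None,fx=6,fy=6,interpolation=2)
y=cv2.resize(b[200:270,330:370],None,fx=6,fy=6,interpolation=2)
cv2.imwrite('pics/v8.png',np.hstack([x,y])[:,:,::-1])
E
```

```text
[320.67343326 -62.66129249 250.604201  ] [ 49.13009407  89.22312482 138.49659004] 40.167160306037914 [ -13.44921478   -6.0335525   112.53205387    0.37973061   74.18743262
 -102.92137144]
top tote [array([ 580.4, -267.8,   45. ])]
top module_orange [array([ 576.1, -203.6,   53. ]), array([ 705.8, -437. ,   53. ]), array([ 261.1, -331. ,   53. ])]
side tote [array([ 586. , -269.8,   45. ])]
side module_orange [array([ 232.4, -392.5,   53. ]), array([ 581.1, -221.1,   53. ]), array([ 672. , -478.1,   53. ])]
```

View pics/v8.png

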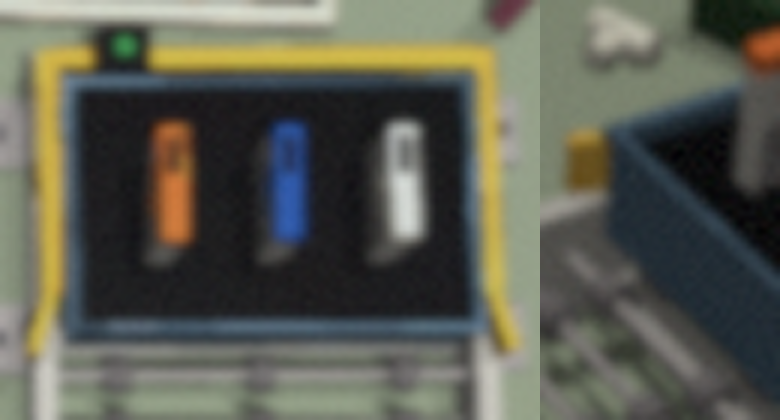

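The tote is flush with the stop, with the caps at orange (174,183), blue (290,183) and white (405,183) in the left panel. Next I locate the orange cap in both views and compute the tool's alignment correction.

```bash
cat >> h.py <<'E'
def align(jawdeg):
    "rotation vector (world, deg) making tool point down with jaw axis at jawdeg"
    Rc=R.from_euler('xyz',state()['ee_rot'],degrees=True); z=Rc.as_matrix()[:,2]
    j=np.radians(jawdeg); zt=np.array([np.cos(j),np.sin(j),0]); zt=zt if zt@z>0 else -zt
    xt=np.array([0,0,-1.]); Rt=R.from_matrix(np.c_[xt,np.cross(zt,xt),zt])
    return (Rt*Rc.inv()).as_rotvec(degrees=True).round(2)
def blob(im,lo,hi,roi):
    x0,y0,x1,y1=roi; m=cv2.inRange(cv2.cvtColor(im[y0:y1,x0:x1],cv2.COLOR_RGB2HSV),lo,hi)
    n,l,s,c=cv2.connectedComponentsWithStats(m); k=1+s[1:,4].argmax(); pts=np.argwhere(l==k)[:,::-1]+[x0,y0]
    return pts.mean(0),s[k],cv2.minAreaRect(pts.astype(np.float32))
E
python3 - <<'E'
from h import *
a=cv2.imread('pics/top7.png')[:,:,::-1];b=cv2.imread('pics/side7.png')[:,:,::-1]
t=blob(a,(3,140,120),(18,255,255),(350,160,375,195));s=blob(b,(3,140,110),(18,255,255),(345,195,400,240))
print(t,s)
print(atz('top',t[0],162),tri(s[0],t[0]))
for y in(-214,-217,-220):
  P=[[582+dx,y+dy,z] for z in(163,151) for dx in(-30,30) for dy in(-7,7)]
  q=proj('top',P);r=proj('side',P);print(y,q[:4].mean(0),q.min(0),q.max(0),r.mean(0),r.min(0),r.max(0))
print(align(89.5))
f=lambda p:(np.array(p)+.5)/6-.5+[335,148]
for p in [(66,80),(475,78),(488,328),(66,332)]: print(atz('top',f(p),105))
E
```

```text
(array([363.51, 178.48]), array([ 11,   9,   6,  20, 100], dtype=int32), ((363.5, 178.5), (19.0, 5.0), 90.0)) (array([373.58536585, 205.86585366]), array([20,  7, 20,  9, 82], dtype=int32), ((374.4499816894531, 205.34999084472656), (4.743415832519531, 20.238576889038086), 71.56504821777344))
[ 580.33084621 -216.85553652  162.        ] (array([ 580.00318299, -216.67462349,  161.42613704]), np.float64(0.9850775944818834))
-214 [362.61160078 177.92849563] [359.68048692 168.39500135] [365.15282383 188.13079745] [373.60732032 206.58191613] [362.62631146 200.36916669] [384.67860565 212.87061542]
-217 [363.57791948 177.91584202] [360.63602783 168.3825526 ] [366.1218676  188.11803543] [374.27281604 207.12566023] [363.27632928 200.8971802 ] [385.35974169 213.43034329]
-220 [364.54420422 177.90318885] [361.59153553 168.37010428] [367.09087721 188.10527386] [374.94045179 207.67115334] [363.92844408 201.4268736 ] [386.04306099 213.99189057]
[-0.47 -0.59  0.  ]
[ 650.24504253 -167.05391267  105.        ]
[ 648.45640003 -388.79989025  105.        ]
[ 511.58671654 -389.6927129   105.        ]
[ 512.51360343 -163.77127189  105.        ]
```

Call:
{"api": "drive_tool", "payload": {
  "plan": [
    [-0.47, -0.59, 0, 260, -154.5, 0, 40],
    [-0.47, -0.59, 0, 260, -154.5, 0, 40],
    [-0.47, -0.59, 0, 260, -154.5, 0, 40],
    [-0.47, -0.59, 0, 260, -154.5, 0, 40],
    [-0.47, -0.59, 0, 260, -154.5, 0, 40],
    [-0.47, -0.59, 0, 260, -154.5, 0, 40],
    [-0.47, -0.59, 0, 260, -154.5, -40, 40]
  ]
}}

```text
time_s: 10.58
ee_pos: [584.6, -221.8, 212.2]
ee_rot: [-111.6, 89.7, -22.3]
force: [-0.3, 0.2, -0.7]
gripper_width: 40.0
```

```bash
python3 - <<'E'
from h import *
s=state();print(s['ee_pos'],align(89.5),s['gripper_width'])
b=snap('side','side8.png')
y=cv2.resize(b[130:270,310:430],None,fx=4,fy=4,interpolation=2)
cv2.imwrite('pics/v9.png',y[:,:,::-1])
E
```

```text
[ 584.55077702 -221.80400184  212.21038098] [0.12 0.29 0.17] 39.96672188031344
```

View pics/v9.png

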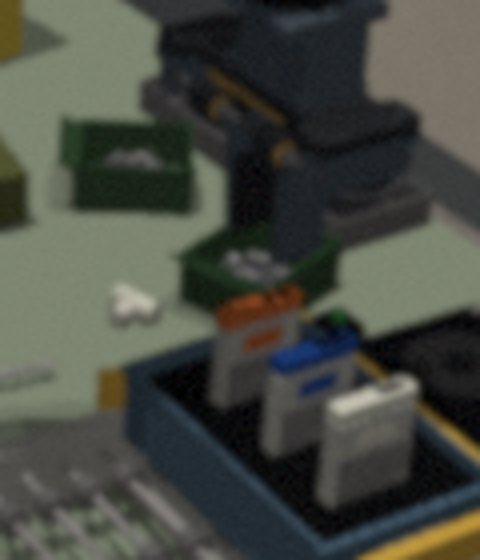

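The open fingers hang above the orange module at about (275,250), with the blue and white modules clear. I'll centre on it, descend and grip.

Call:
{"api": "drive_tool", "payload": {
  "plan": [
    [0, 0.2, 0.2, -3.6, 4.8, 0, 40],
    [0, 0.2, 0.2, -3.6, 4.8, -20, 40],
    [0, 0.2, 0.2, -3.6, 4.8, -45, 40],
    [0, 0.2, 0.2, -3.6, 4.8, -70, 40],
    [0, 0.2, 0.2, -3.6, 4.8, -92, 40],
    [0, 0.2, 0.2, -3.6, 4.8, -92, 40]
  ]
}}

```text
time_s: 11.38
ee_pos: [575.3, -214.8, 112.6]
ee_rot: [74.1, 89.2, 163.7]
force: [-0.4, 0.7, 1.3]
gripper_width: 39.9
```

Call:
{"api": "drive_tool", "payload": {
  "plan": [
    [0, 0, 0, 0, 0, 0, 5],
    [0, 0, 0, 0, 0, 0, 5],
    [0, 0, 0, 0, 0, 0, 5],
    [0, 0, 0, 0, 0, 0, 5],
    [0, 0, 0, 0, 0, 0, 5]
  ],
  "grip_force": 35
}}

```text
time_s: 12.0
ee_pos: [575.9, -215.1, 113.6]
ee_rot: [75.6, 89.3, 165.1]
force: [-1.0, -1.0, 5.8]
gripper_width: 14.0
```

Call:
{"api": "drive_tool", "payload": {
  "plan": [
    [0, 0, 0, 0, 0, 6, 5],
    [0, 0, 0, 0, 0, 15, 5],
    [0, 0, 0, 0, 0, 28, 5],
    [0, 0, 0, 0, 0, 45, 5],
    [0, 0, 0, 0, 0, 70, 5],
    [0, 0, 0, 0, 0, 100, 5],
    [0, 0, 0, 0, 0, 125, 5],
    [0, 0, 0, 0, 0, 125, 5],
    [0, 0, 0, 0, 0, 125, 5]
  ]
}}

```text
time_s: 13.12
ee_pos: [575.3, -214.7, 237.9]
ee_rot: [73.7, 89.2, 163.2]
force: [0.2, -0.7, -1.0]
gripper_width: 13.9
```

```bash
python3 - <<'E'
from h import *
s=state();print(s['ee_pos'],align(89.5),s['gripper_width'],s['force'])
b=snap('side','side9.png');a=snap('top','top9.png')
y=cv2.resize(b[110:270,310:430],None,fx=3.5,fy=3.5,interpolation=2)
x=cv2.resize(a[140:220,330:430],None,fx=3.5,fy=7,interpolation=2)
cv2.imwrite('pics/v10.png',np.hstack([x,y])[:,:,::-1])
E
```

```text
[ 575.33318056 -214.71387484  237.94193082] [-0.24 -0.8  -0.04] 13.859844904574171 [ 0.15686238 -0.70303911 -1.0339328 ]
```

View pics/v10.png

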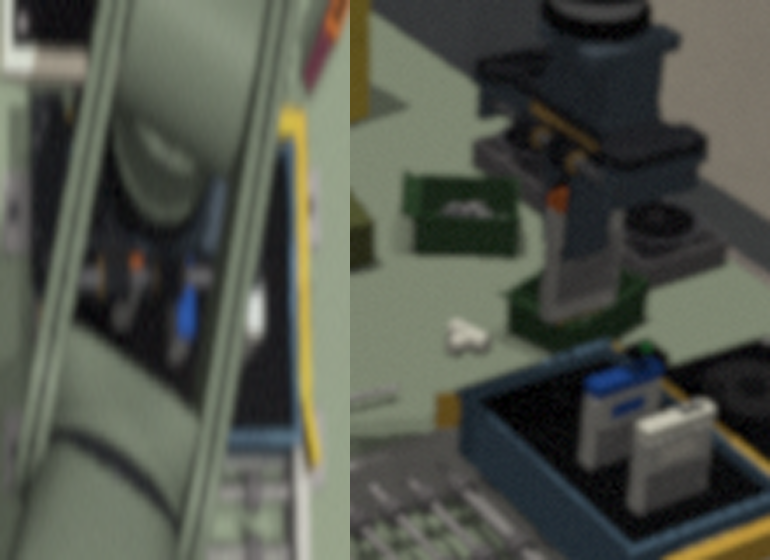

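The orange module is gripped and lifted (at (585,260) in the right panel), with blue and white still in the tote and the tote still home. I'll refine the slot pose with a model fit of the guard plate in both views.

```bash
cat > fit.py <<'E'
from h import *
from scipy.optimize import minimize
P=np.array([[sx*60,sy*40,z] for sx in(-1,1) for sy in(-1,1) for z in(105,115)],float)
def mask(fn,roi):
    a=cv2.imread(fn);m=cv2.inRange(cv2.cvtColor(a,cv2.COLOR_BGR2HSV),(17,110,90),(34,255,255));M=np.zeros_like(m)
    x0,y0,x1,y1=roi;M[y0:y1,x0:x1]=m[y0:y1,x0:x1]
    M=cv2.morphologyEx(M,cv2.MORPH_CLOSE,np.ones((9,9)));n,l,s,_=cv2.connectedComponentsWithStats(M);M=(l==1+s[1:,4].argmax()).astype(np.uint8)
    return M
Ms={'top':mask('pics/top0.png',(190,165,240,225)),'side':mask('pics/side0.png',(258,138,310,166))}
def hull(c,p):
    r=R.from_euler('z',p[2],degrees=True).apply(P)+[p[0],p[1],0]
    h=cv2.convexHull(proj(c,r).astype(np.float32))
    M=np.zeros((1600,2560),np.uint8);cv2.fillConvexPoly(M,np.round((h+.5)*4*16-8).astype(np.int32),1,shift=4);return cv2.resize(M*255,(640,400),interpolation=cv2.INTER_AREA)/255.
def cost(p,cs): return sum(np.abs(hull(c,p)-Ms[c]).sum()/Ms[c].sum() for c in cs)
for cs in (['top'],['side'],['top','side']):
    r=min((minimize(cost,[549,270,y],args=(cs,),method='Nelder-Mead',options=dict(initial_simplex=[[549,270,y],[554,270,y],[549,275,y],[549,270,y+3]])) for y in(-10,-6)),key=lambda r:r.fun)
    print(cs,r.x.round(2),r.fun.round(3))
E
python3 fit.py
```

```text
['top'] [549.1  270.48  -7.32] 0.13
['side'] [552.47 280.59  -7.25] 0.362
['top', 'side'] [551.23 273.43  -8.56] 0.543
```

Call:
{"api": "drive_tool", "payload": {
  "plan": [
    [0, 0, 0, 0, 60, 0, 5],
    [0, 0, 0, -10, 240, 0, 5],
    [0, 0, 0, -10, 240, 0, 5],
    [0, 0, -2, -10, 240, 0, 5],
    [0, 0, -5, -20, 480, 0, 5],
    [0, 0, -8, -32, 480, 0, 5],
    [0, 0, -8, -32, 480, 0, 5],
    [0, 0, -8, -32, 480, 0, 5],
    [0, 0, -8, -32, 480, 0, 5],
    [0, 0, -8, -32, 480, 0, 5]
  ]
}}

```text
time_s: 14.48
ee_pos: [542.8, 264.8, 236.2]
ee_rot: [81.2, 89.0, 162.7]
force: [0.3, 0.2, -0.8]
gripper_width: 13.9
```

Call:
{"api": "drive_tool", "payload": {
  "plan": [
    [0, 0, 0, 0, 0, 0, 5],
    [0, 0, 0, 0, 0, 0, 5]
  ]
}}

```text
time_s: 14.72
ee_pos: [543.0, 263.5, 236.1]
ee_rot: [82.4, 89.0, 163.8]
force: [-0.3, -0.6, -1.1]
gripper_width: 13.9
```

Call:
{"api": "drive_tool", "payload": {
  "plan": [
    [0, 0, 0.5, 1.8, 8, 0, 5],
    [0, 0, 0.5, 1.8, 8, -15, 5],
    [0, 0, 0.5, 1.8, 8, -30, 5],
    [0, 0, 0.5, 1.8, 8, -45, 5],
    [0, 0, 0.5, 1.8, 8, -48, 5],
    [0, 0, 0.5, 1.8, 8, -48, 5]
  ]
}}

```text
time_s: 15.48
ee_pos: [544.8, 271.5, 187.9]
ee_rot: [83.2, 89.0, 165.1]
force: [0.0, -0.1, -0.4]
gripper_width: 14.0
```

```bash
python3 - <<'E'
from h import *
s=state();print(s['ee_pos'],align(82),s['gripper_width'],s['force'])
b=snap('side','side11.png');a=snap('top','top11.png')
f=9
y=cv2.resize(b[110:170,250:330],None,fx=f,fy=f,interpolation=2)
# predicted outlines: slot (yellow) and module bottom edges (red)
def poly(c,xy,z,w,h,yaw,col):
    P=R.from_euler('z',yaw,degrees=True).apply([[w*i,h*j,0] for i,j in((-.5,-.5),(.5,-.5),(.5,.5),(-.5,.5))])+[*xy,z]
    q=((proj(c,P)-[250,110]+.5)*f-.5).round().astype(np.int32); cv2.polylines(y,[q],True,col,1)
y=np.ascontiguousarray(y)
poly('side',(550,271),115,62,16,-8,(0,255,255))
m=s['ee_pos'][:2]+[5.2,-.7]; u=s['ee_pos'][2]-60.6
poly('side',m,u+6,60,14,-8,(255,0,0)); poly('side',m,u,44,8,-8,(255,0,255)); print(m,u)
cv2.imwrite('pics/v11.png',y[:,:,::-1])
E
```

```text
[544.76996994 271.47068467 187.87022942] [-0.26 -0.96  0.04] 13.981248940791815 [ 0.03016287 -0.09415344 -0.37571171]
[549.96996994 270.77068467] 127.27022942474852
```

View pics/v11.png

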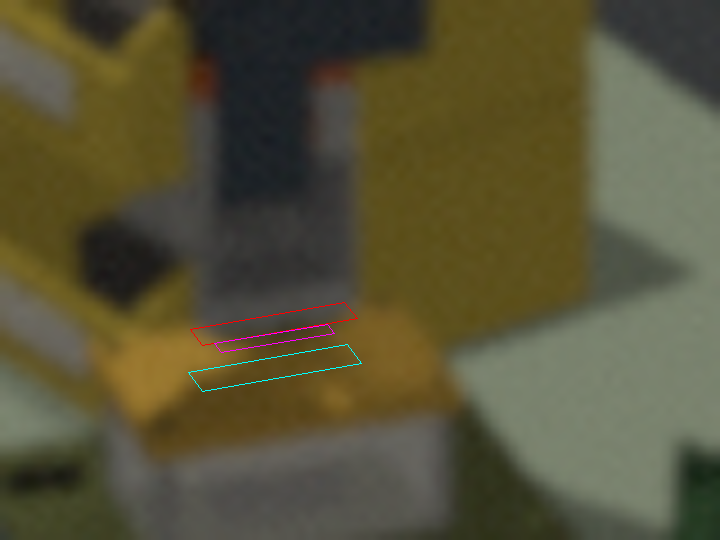

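The overlay (red is the predicted module shoulder, cyan the slot) matches the module's edges at columns 200–357 and lines up over the slot at (275,368). I'll lower in small steps and watch the force.

Call:
{"api": "drive_tool", "payload": {
  "plan": [
    [0, 0, 0, 0, 0, -4, 5],
    [0, 0, 0, 0, 0, -8, 5],
    [0, 0, 0, 0, 0, -12, 5],
    [0, 0, 0, 0, 0, -15, 5],
    [0, 0, 0, 0, 0, -15, 5]
  ]
}}

```text
time_s: 16.2
ee_pos: [545.0, 271.6, 173.3]
ee_rot: [81.3, 89.0, 163.3]
force: [-0.4, 0.6, -2.1]
gripper_width: 14.0
```

Call:
{"api": "drive_tool", "payload": {
  "plan": [
    [0, 0, 0, 0, 0, -1.5, 5],
    [0, 0, 0, 0, 0, -3, 5],
    [0, 0, 0, 0, 0, -3, 5]
  ]
}}

```text
time_s: 16.58
ee_pos: [544.9, 271.5, 170.1]
ee_rot: [81.9, 89.0, 163.9]
force: [0.4, -1.1, -1.0]
gripper_width: 14.0
```

Call:
{"api": "drive_tool", "payload": {
  "plan": [
    [0, 0, 0, 0, 0, -1, 5],
    [0, 0, 0, 0, 0, -2, 5],
    [0, 0, 0, 0, 0, -2, 5]
  ]
}}

```text
time_s: 16.95
ee_pos: [544.8, 271.5, 168.1]
ee_rot: [82.3, 89.0, 164.2]
force: [-0.5, -0.6, -0.8]
gripper_width: 13.9
```

Call:
{"api": "drive_tool", "payload": {
  "plan": [
    [0, 0, 0, 0, 0, -1, 5],
    [0, 0, 0, 0, 0, -2, 5],
    [0, 0, 0, 0, 0, -2, 5]
  ]
}}

```text
time_s: 17.32
ee_pos: [544.9, 271.6, 167.3]
ee_rot: [79.8, 89.1, 161.7]
force: [-1.6, -0.8, 5.1]
gripper_width: 13.8
```

Call:
{"api": "drive_tool", "payload": {
  "plan": [
    [0, 0, 0, 0, 0, -1, 5],
    [0, 0, 0, 0, 0, -2, 5],
    [0, 0, 0, 0, 0, -2, 5]
  ]
}}

```text
time_s: 17.7
ee_pos: [544.9, 271.6, 167.1]
ee_rot: [76.8, 89.1, 158.7]
force: [-3.7, -1.8, 9.2]
gripper_width: 14.0
```

Contact on the bevel pushes toward −x and slightly −y, so I'll shift that way.

Call:
{"api": "drive_tool", "payload": {
  "plan": [
    [0, 0, 0, -0.7, -0.4, 0.5, 5],
    [0, 0, 0, -1.5, -0.8, 0.5, 5],
    [0, 0, 0, -1.5, -0.8, 0, 5],
    [0, 0, 0, -1.5, -0.8, -1, 5],
    [0, 0, 0, -1.5, -0.8, -2, 5]
  ]
}}

```text
time_s: 18.32
ee_pos: [543.4, 270.7, 164.7]
ee_rot: [78.0, 89.1, 160.0]
force: [0.3, 0.3, -1.4]
gripper_width: 13.9
```

```bash
python3 - <<'E'
from h import *
s=state();print(s['ee_pos'],align(82),s['force'],s['torque'])
E
```

```text
[543.37223985 270.71581846 164.72315066] [-0.31 -0.84  0.04] [ 0.32496425  0.30364932 -1.4454426 ] [-0.00316933 -0.03406791  0.00713002]
```

It dropped free. Continuing down.

Call:
{"api": "drive_tool", "payload": {
  "plan": [
    [0, 0, 0, 0, 0, -1.5, 5],
    [0, 0, 0, 0, 0, -3, 5],
    [0, 0, 0, 0, 0, -4.5, 5],
    [0, 0, 0, 0, 0, -6, 5]
  ]
}}

```text
time_s: 18.82
ee_pos: [543.4, 270.7, 158.6]
ee_rot: [77.9, 89.1, 159.8]
force: [-0.4, -0.5, -1.3]
gripper_width: 14.0
```

Call:
{"api": "drive_tool", "payload": {
  "plan": [
    [0, 0, 0, 0, 0, -2, 5],
    [0, 0, 0, 0, 0, -4, 5],
    [0, 0, 0, 0, 0, -6, 5],
    [0, 0, 0, 0, 0, -8, 5]
  ]
}}

```text
time_s: 19.32
ee_pos: [543.4, 270.7, 150.5]
ee_rot: [78.1, 89.1, 160.0]
force: [1.0, -0.3, -0.8]
gripper_width: 13.9
```

Call:
{"api": "drive_tool", "payload": {
  "plan": [
    [0, 0, 0, 0, 0, -3, 5],
    [0, 0, 0, 0, 0, -6, 5],
    [0, 0, 0, 0, 0, -9, 5],
    [0, 0, 0, 0, 0, -12, 5],
    [0, 0, 0, 0, 0, -15, 5],
    [0, 0, 0, 0, 0, -17, 5]
  ]
}}

```text
time_s: 20.08
ee_pos: [543.3, 270.7, 133.2]
ee_rot: [78.6, 89.1, 160.5]
force: [-0.6, 0.3, -0.9]
gripper_width: 14.0
```

Call:
{"api": "drive_tool", "payload": {
  "plan": [
    [0, 0, 0, 0, 0, -1, 5],
    [0, 0, 0, 0, 0, -2, 5],
    [0, 0, 0, 0, 0, -3, 5],
    [0, 0, 0, 0, 0, -4, 5]
  ]
}}

```text
time_s: 20.58
ee_pos: [543.4, 270.7, 129.6]
ee_rot: [77.8, 89.1, 159.7]
force: [-1.2, -0.7, 3.3]
gripper_width: 14.0
```

Spring contact began at TCP z≈130, as predicted. Now press about 8 mm with a firmer grip.

Call:
{"api": "drive_tool", "payload": {
  "plan": [
    [0, 0, 0, 0, 0, 0, 5],
    [0, 0, 0, 0, 0, -1.5, 5],
    [0, 0, 0, 0, 0, -3, 5],
    [0, 0, 0, 0, 0, -4.5, 5],
    [0, 0, 0, 0, 0, -6, 5],
    [0, 0, 0, 0, 0, -7.5, 5],
    [0, 0, 0, 0, 0, -7.5, 5]
  ],
  "grip_force": 50
}}

```text
time_s: 21.45
ee_pos: [543.5, 270.8, 122.7]
ee_rot: [76.3, 89.1, 158.2]
force: [-1.9, -1.1, 6.7]
gripper_width: 13.7
```

```bash
python3 - <<'E'
from h import *
s=state();print(s['ee_pos'],s['force'],s['gripper_width'])
E
```

```text
[543.46970875 270.7646379  122.68393559] [-1.93683553 -1.12079999  6.66102025] 13.709702022141588
```

Call:
{"api": "drive_tool", "payload": {
  "plan": [
    [0, 0, 0, 0, 0, -0.6, 5],
    [0, 0, 0, 0, 0, -1.2, 5],
    [0, 0, 0, 0, 0, -1.2, 5],
    [0, 0, 0, 0, 0, -1.2, 5]
  ]
}}

```text
time_s: 21.95
ee_pos: [543.5, 270.8, 122.3]
ee_rot: [74.9, 89.1, 156.8]
force: [-2.2, -0.8, 6.4]
gripper_width: 13.6
```

```bash
python3 - <<'E'
from h import *
b=snap('side','side12.png');a=snap('top','top12.png')
for _ in range(3):
    grab_frame('side');s=state();print(s['time_s'],s['ee_pos'],s['force'],s['gripper_width'])
# module top vs guard from the side camera
y=cv2.resize(b[100:200,240:330],None,fx=4,fy=4,interpolation=2)
x=cv2.resize(b[190:290,330:430],None,fx=4,fy=4,interpolation=2)
cv2.imwrite('pics/v12.png',np.hstack([y,x])[:,:,::-1])
E
```

```text
22.1 [543.48565115 270.78854564 122.27611027] [-2.40792435 -0.40601751  6.82887834] 13.764009943083007
22.15 [543.45619097 270.78652394 122.26865957] [-2.2885197  -0.53467636  6.80496682] 13.78456720247105
22.2 [543.47032116 270.78569309 122.27693494] [-2.68407712 -1.50353133  6.66756904] 13.856602873415289
```

View pics/v12.png

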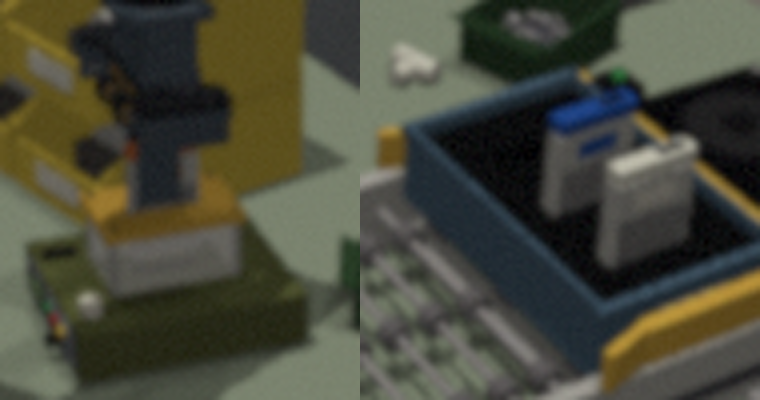

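The module stands in the guard and is gripped, with blue and white in the home tote. Force (about 8 N net) suggests 6.5 mm of travel; position suggests 7.5 mm. I'll press slightly more for margin.

Call:
{"api": "drive_tool", "payload": {
  "plan": [
    [0, 0, 0, 0, 0, -0.8, 5],
    [0, 0, 0, 0, 0, -1.6, 5],
    [0, 0, 0, 0, 0, -1.8, 5],
    [0, 0, 0, 0, 0, -1.8, 5],
    [0, 0, 0, 0, 0, -1.8, 5],
    [0, 0, 0, 0, 0, -1.8, 5]
  ]
}}

```text
time_s: 22.95
ee_pos: [543.4, 270.8, 121.3]
ee_rot: [73.9, 89.2, 155.8]
force: [-3.0, -2.0, 7.9]
gripper_width: 13.7
```

```bash
python3 - <<'E'
from h import *
F=[]
for _ in range(6):
    grab_frame('side');s=state();F.append(np.r_[s['ee_pos'],s['force'],s['gripper_width']])
print(np.round(F,2)); S=np.array([640,400])
snap('top');print([atz('top',d['location']*S,45).round(1) for d in place_of('top','tote')])
if np.mean(F,axis=0)[5]>6.5 and F[-1][6]>13: print(env.job_done())
E
```

```text
[[ 5.4345e+02  2.7076e+02  1.2136e+02 -2.3100e+00 -1.9100e+00  7.1900e+00
   1.3730e+01]
 [ 5.4345e+02  2.7079e+02  1.2137e+02 -2.4600e+00 -9.2000e-01  7.7900e+00
   1.3890e+01]
 [ 5.4347e+02  2.7074e+02  1.2135e+02 -2.2500e+00 -8.1000e-01  7.0300e+00
   1.4130e+01]
 [ 5.4347e+02  2.7078e+02  1.2135e+02 -1.4400e+00 -6.3000e-01  7.1400e+00
   1.3720e+01]
 [ 5.4348e+02  2.7076e+02  1.2138e+02 -2.6200e+00 -2.7000e-01  7.9700e+00
   1.4020e+01]
 [ 5.4346e+02  2.7077e+02  1.2136e+02 -2.6000e+00 -1.3100e+00  7.2700e+00
   1.3550e+01]]
[array([ 583.1, -267.2,   45. ])]
the job is handed in; nothing more can be done
None
```

I pushed the tote home against the bumper and took the orange-capped module out of the left pocket. I then lowered it through the guard slot and handed the job in at about 23 s, still gripping the module and pressing it down.

- **Contacts:** I could not read the contact travel directly. From the tool height, the contacts are about 8.5 mm down of 10 (touch at TCP z ≈ 130 mm, held at 121.4 mm). The force (about 7.4 N, or 8.5 N with the module's weight added) suggests about 7.5 mm. Both are past half way. The grip is steady at 14 mm opening.
- **Tote:** It stopped at x ≈ 581.5 mm with about 6 N against the bumper, and the pictures show it flush with the stop. A last network reading put it at (583, −267). Its y is about 10 mm off my rail measurement, but the network gave the same y right after the push, so I treated it as network error. The blue and white modules are still in it.
- **Slot entry:** On the first try the module touched the bevel with about 9 N. I moved it 1.5 mm toward −x and 0.8 mm toward −y, and it then dropped in freely.
- **Disagreement:** The side-camera fit of the guard plate was about 10 mm off in y. I did not use it, because the slot points marked in both views and the top-camera fit agreed.

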